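Put the steel utensils back in their drawer trays

TASK

Put the four steel utensils lying on the kitchen worktop (pizza wheel, scraper, peeler, bottle opener) away, each in the drawer tray whose cut-out has its shape, head in the head recess, handle in the slot, lying flat on the bottom of the cut-out. Leave the wooden spoon and the pastry brush where they are.

Things in the scene. Friction and masses are not known exactly. Their poses are not given: they have to be found in the camera images.
- pizza_wheel: Loose, lying flat, 100-210 g (sizes in mm). Steel bar handle x -62 to +18, 18 wide, 16 high; origin on its underside at the grip point near the balance point, +x towards the head. Head: round disc, 60 diameter, 5 thick, centred at x +43.
- scraper: Loose, lying flat, 100-210 g (sizes in mm). Steel bar handle x -62 to +18, 18 wide, 16 high; origin on its underside at the grip point near the balance point, +x towards the head. Head: flat rectangular blade x 28 to 70, 76 wide, 5 thick: the widest head.
- peeler: Loose, lying flat, 100-210 g (sizes in mm). Steel bar handle x -62 to +18, 18 wide, 16 high; origin on its underside at the grip point near the balance point, +x towards the head. Head: open rectangular frame x 16 to 68, 56 wide, 10 high, with an empty window 33 x 40 (Y-peeler).
- opener: Loose, lying flat, 100-210 g (sizes in mm). Steel bar handle x -62 to +18, 18 wide, 16 high; origin on its underside at the grip point near the balance point, +x towards the head. Head: small ring, 36 outer diameter, 8 thick, centred at x +36 (bottle opener): the smallest head.
- pizza_tray: Fixed wooden tray (mm), x -77 to +85, 106 wide, 14 high; green felt floor at height 3. Handle slot x -69 to -24, 30 wide; x -24 to +20 is a finger notch open over the full width; from x 20 head recess, 60 long, 74 wide, its far corners cut off (for the pizza wheel). Origin on the underside; a seated utensil has the tray's x, y and yaw, its origin 3 higher.
- scraper_tray: Fixed wooden tray (mm), x -77 to +85, 106 wide, 14 high; green felt floor at height 3. Handle slot x -69 to -24, 30 wide; x -24 to +20 is a finger notch open over the full width; from x 20 head recess, 57 long, 90 wide, the widest (for the scraper). Origin on the underside; a seated utensil has the tray's x, y and yaw, its origin 3 higher.
- peeler_tray: Fixed wooden tray (mm), x -77 to +85, 106 wide, 14 high; green felt floor at height 3. Handle slot x -69 to -24, 30 wide; x -24 to +20 is a finger notch open over the full width; from x 20 head recess, 55 long, 70 wide, with an island 20 x 26 at x +44.5 that enters the peeler's window. Origin on the underside; a seated utensil has the tray's x, y and yaw, its origin 3 higher.
- opener_tray: Fixed wooden tray (mm), x -77 to +85, 106 wide, 14 high; green felt floor at height 3. Handle slot x -69 to -24, 30 wide; x -24 to +20 is a finger notch open over the full width; from x 20 head recess, 41 long, 50 wide, the narrowest (for the bottle opener). Origin on the underside; a seated utensil has the tray's x, y and yaw, its origin 3 higher.
- wooden_spoon: Loose wooden spoon, 160 mm long along its x axis, origin under its middle; a bystander to be left where it lies.
- pastry_brush: Loose wooden-handled pastry brush, 155 mm long along its x axis, origin under its middle; a bystander to be left where it lies.
Things that resemble listed ones, but are neither listed nor needed, are in the scene too. Leave any purple look-alike of the scraper alone. What is shaped like the pizza_wheel but turquoise is not meant.

How it is judged:
At the end, for the whole second after the job is handed in: Each of the four steel utensils lies flat (tilt under 0.08 rad) in its own tray: origin within 12 mm horizontally of the tray's origin and less than 7 mm above its underside, in line with it within 0.3 rad, at rest; spoon and brush less than 30 mm from where they were (horizontal distance between pizza_wheel and pizza_tray below 0.012 m and z of pizza_wheel in the frame of pizza_tray below 0.007 m and angle between each of pizza_wheel, scraper, peeler, opener's own z axis and vertical below 0.08 rad and angle between the x axis of pizza_wheel and the x axis of pizza_tray, either way round below 0.3 rad and linear speed of each of pizza_wheel, scraper, peeler, opener below 0.03 m/s and horizontal distance between scraper and scraper_tray below 0.012 m and z of scraper in the frame of scraper_tray below 0.007 m and angle between the x axis of scraper and the x axis of scraper_tray, either way round below 0.3 rad and horizontal distance between peeler and peeler_tray below 0.012 m and z of peeler in the frame of peeler_tray below 0.007 m and angle between the x axis of peeler and the x axis of peeler_tray, either way round below 0.3 rad and horizontal distance between opener and opener_tray below 0.012 m and z of opener in the frame of opener_tray below 0.007 m and angle between the x axis of opener and the x axis of opener_tray, either way round below 0.3 rad and distance of each of wooden_spoon, pastry_brush from where it was at the start of the episode below 0.03 m); the robot touches nothing.
It fails at once if wooden spoon is moved by more than 30 mm (distance of wooden_spoon from where it was at the start of the episode above 0.03 m).
It fails at once if pastry brush is moved by more than 30 mm (distance of pastry_brush from where it was at the start of the episode above 0.03 m).
It also fails if it takes over 93 s, if anything falls off the work surface, if the arm or the gripper's body presses on something with over 40 N, if the wrist force passes 120 N, or if a joint passes its speed limit or range.

ROBOT

A 6-joint arm with a two-finger parallel gripper is mounted at the origin on the work surface. World frame = base frame: x ahead of the robot, y to its left, z up, the work surface at z = 0. Lengths are in m, angles in rad, forces in N, time in s.
With the tool pointing down it reaches from about 0.35 to 0.875 m from the base axis. Payload 4.2 kg.
Tool frame: the origin (TCP) lies between the finger pads; the fingertips stand 11 mm ahead of it and the grasp point (between the pads) lies 8 mm behind it; z points along the fingers, y is the line along which they close (so a half turn about z gives the same grasp; the last joint's range is limited). The gripper opens to 85 mm and grips with 20 to 120 N. Pads are 22 mm wide; open, the fingers measure 114 mm over their backs; the gripper's body (76 mm by 85 mm) begins 54 mm behind the grasp point. The pads swing forward as they close: fully open they stand 13 mm farther back than shut.
Start: joints at [1.571, 0.385, 0.008, 0, -1.194, -0.259], TCP at [0.16, 0.604, 0.242] pointing down, gripper open.
Joint ranges: [-3.14, 3.14], [-1.21, 2.06], [-1.07, 1.41], [-3.16, 2.05], [-2.99, -0.16], [-3.1, 3.1]. Speed limits (rad/s): [2.79, 2.79, 3.14, 3.14, 3.14, 3.14].

INTERFACE

Orientations are given as a unit quaternion [x, y, z, w].
In Python, from workcell import * gives the robot as it stands. Calls block until the motion is done:
- goto(position, orientation): joint-space move of the TCP to a pose.
- movel(position, orientation=None, speed=0.15, until_force=None): straight line of the TCP; orientation=None keeps the orientation; speed is the mean speed in m/s. With until_force (N) it stops when the force on the tool has changed by that much, and returns True; else False.
- goto_joints(angles): joint-space move.
- grip(opening, newtons=None): finger opening in m; newtons is the grip in N (None keeps the last); returns when the fingers have stopped.
- sleep(seconds).
- solve_ik(position, orientation): joint angles nearest the present ones, or None.
- capture(name): name is "side" or "top"; returns a dict with "frame" (384x512x3 uint8, red, green, blue), "camera_matrix" (3x3 intrinsics, pixels), "extrinsics" (4x4, takes a point from world to camera coordinates). Camera axes: x right, y down, z forward; pixel columns grow to the right and rows downward; lengths in m; the calibration is good to about 2 mm. A picture is of the moment at which its call begins. There is no depth.
A pose or a line that the arm cannot do raises IKError and nothing moves.
- hand_in(): hands the job in; it is judged then, once.
Trained networks look in the newest picture that a camera, given by its name, has taken for a name from the list of things; names that differ only in an ending like _2 or _b are one class to them, and where a whole thing is asked for, a point or a joint stands for the part that bears it (a point fixed in the world has none). Each returns a list of dicts, best first, with "score" (0 to 1); they miss things now and then, are a little off and sometimes report something else, mostly with a low value. They report only what shows in the picture. A call takes as long as a camera call. They do not tell look-alikes from the thing itself.
- regions_of(camera, thing): "mask" (384x512 bool, what is visible of it) and "extent" ([left, top, right, bottom] in pixels, round what is visible of it).
Readings, each from a call of its own:
- read_time(): time.
- read_joint_pos(): joint angles.
- read_dq(): joint speeds.
- read_joint_efforts(): joint torques, N m.
- read_tool_pos(): TCP position.
- read_ee_rot(): TCP orientation.
- read_contact_force(): force on the tool from outside, world axes, zero at the start.
- read_torque(): the same for the moment, N m.
- read_opening(): finger opening in m.
- read_grasp_force(): force on a finger pad.
Only numpy, scipy, OpenCV 4.12 (cv2) and the standard library are available. Lean on these libraries where they do the work, as an engineer would, in place of code of your own. Each camera call takes 0.05 s, during which the arm holds its last target. There are 200 camera calls.

## Working session

There is one attempt and no reset: what is moved stays moved. The work goes in short steps, each a Python script; the robot and the scene stay as the last script left them, time stands still between calls to the robot, and variables do not carry over. Pictures are saved under pics/ and viewed, at most 14 in all, crops included, and the job is handed in when it is done.

```bash
mkdir -p pics; python3 - <<'E'
from workcell import *
import cv2,numpy as np
for n in ["top","side"]:
    c=capture(n); cv2.imwrite(f"pics/{n}0.png",cv2.cvtColor(c["frame"],cv2.COLOR_RGB2BGR))
    print(n,c["camera_matrix"].tolist() if hasattr(c["camera_matrix"],'tolist') else c["camera_matrix"],np.round(c["extrinsics"],4).tolist())
    for t in ["pizza_wheel","scraper","peeler","opener","pizza_tray","scraper_tray","peeler_tray","opener_tray","wooden_spoon","pastry_brush"]:
        print(t,[(round(float(r["score"]),2),[int(v) for v in r["extent"]],int(r["mask"].sum())) for r in regions_of(n,t)])
print(read_time(),read_ee_rot())
E
```

```text
top [[455.51683125529775, 0.0, 246.28305079755532], [0.0, 455.51683125529775, 198.92232818401658], [0.0, 0.0, 1.0]] [[0.0052, -1.0, -0.0001, 0.0192], [-0.9832, -0.0051, -0.1827, 0.4389], [0.1827, 0.001, -0.9832, 1.3321], [0.0, 0.0, 0.0, 1.0]]
pizza_wheel [(0.97, [101, 119, 116, 163], 422), (0.8, [214, 118, 236, 161], 356)]
scraper [(0.77, [151, 245, 199, 274], 544), (0.64, [325, 256, 367, 295], 577)]
peeler [(0.59, [160, 183, 183, 219], 296)]
opener [(0.73, [108, 180, 127, 217], 245)]
pizza_tray [(0.56, [262, 111, 300, 165], 1717)]
scraper_tray [(0.9, [260, 174, 295, 228], 1811)]
peeler_tray [(0.86, [153, 109, 191, 160], 1719), (0.16, [214, 118, 238, 159], 391)]
opener_tray [(0.83, [368, 172, 407, 224], 1865)]
wooden_spoon [(0.64, [327, 178, 347, 227], 388)]
pastry_brush [(0.86, [324, 113, 343, 161], 456)]
side [[357.4823619216206, 0.0, 255.84825409270917], [0.0, 357.4823619216206, 194.9153610764738], [0.0, 0.0, 1.0]] [[0.9839, -0.178, 0.0177, -0.4143], [-0.0925, -0.5911, -0.8013, 0.0688], [0.1531, 0.7867, -0.598, 0.9544], [0.0, 0.0, 0.0, 1.0]]
pizza_wheel [(0.69, [299, 169, 335, 186], 317), (0.53, [271, 123, 300, 133], 172), (0.45, [305, 196, 378, 235], 1808)]
scraper [(0.84, [158, 265, 208, 317], 946), (0.78, [181, 158, 209, 179], 267), (0.68, [233, 174, 276, 192], 363)]
peeler [(0.49, [232, 152, 264, 164], 142)]
opener []
pizza_tray [(0.81, [306, 197, 379, 236], 1782)]
scraper_tray [(0.87, [237, 206, 302, 240], 1794)]
peeler_tray [(0.73, [229, 146, 264, 165], 294), (0.59, [283, 142, 335, 168], 848)]
opener_tray [(0.61, [262, 302, 359, 369], 4589)]
wooden_spoon []
pastry_brush [(0.79, [335, 248, 397, 270], 808)]
1.1 [ 9.91639218e-01 -1.29041313e-01  1.41323808e-06 -1.28612104e-06]
```

View pics/top0.png

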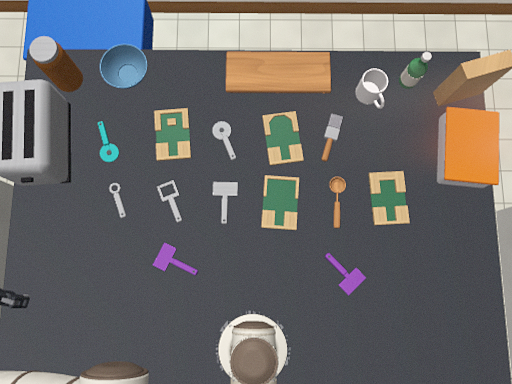

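View pics/side0.png

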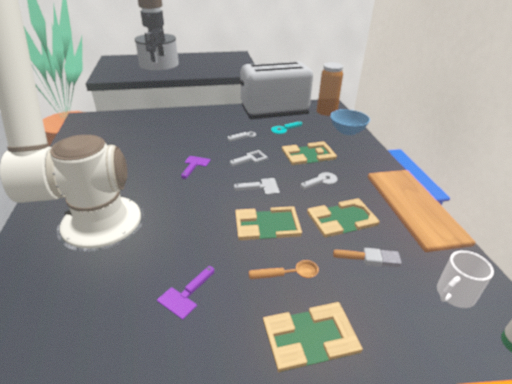

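The top view shows the steel wheel (224,138), opener (117,200), peeler (170,200) and scraper (226,200). The trays are peeler (172,134), pizza (283,138), scraper (281,202) and opener (389,198). The look-alikes to leave are the turquoise wheel (108,140) and the purple scrapers (175,260) and (347,272). I'll now fit models to these for sub-pixel poses.

```bash
cat > fit.py <<'E'
import cv2,numpy as np
from scipy.optimize import minimize
U=8
R=lambda x0,x1,w:np.array([[x0,-w/2],[x1,-w/2],[x1,w/2],[x0,w/2]],float)
def C(c,d): a=np.linspace(0,2*np.pi,40); return np.c_[c+d/2*np.cos(a),d/2*np.sin(a)]
# utensils: (poly, z0, z1, +1/-1)
H=(R(-62,18,18),0,16,1)
UT={"pizza_wheel":[H,(C(43,60),0,5,1)],"scraper":[(R(28,70,76),0,5,1),(R(18,28,10),0,5,1),H],
"peeler":[(R(16,68,56),0,10,1),(R(25.5,58.5,40),5,5,-1),H],"opener":[(C(36,36),0,8,1),(C(36,22),4,4,-1),H]}
TR={"pizza_tray":np.array([[20,-37],[64,-37],[80,-21],[80,21],[64,37],[20,37]],float),
"scraper_tray":R(20,77,90),"peeler_tray":R(20,75,70),"opener_tray":R(20,61,50)}
def px(cam,pose,poly,z,o):
    x,y,t=pose;c,s=np.cos(t),np.sin(t)
    P=np.c_[x+(c*poly[:,0]-s*poly[:,1])/1e3,y+(s*poly[:,0]+c*poly[:,1])/1e3,np.full(len(poly),z/1e3),np.ones(len(poly))]
    p=(cam["extrinsics"]@P.T)[:3]; p=cam["camera_matrix"]@p
    return (p[:2]/p[2]).T-o
def fill(img,pts,v): cv2.fillPoly(img,[np.round(((pts+.5)*U-.5)*16).astype(np.int32)],v,shift=4)
def render(cam,name,pose,o,w,h):
    m=np.zeros((h*U,w*U),np.uint8)
    def solid(poly,z0,z1,v):
        fill(m,cv2.convexHull(np.r_[px(cam,pose,poly,z0,o),px(cam,pose,poly,z1,o)].astype(np.float32))[:,0],v)
    if name in UT:
        for poly,z0,z1,s in UT[name]: solid(poly,z0,z1,255 if s>0 else 0)
    else:
        solid(R(-77,85,106),0,14,255)
        gs=[]
        for z in (3,14):
            g=np.zeros_like(m)
            for poly in (R(-69,-24,30),R(-24,20,106),TR[name]): fill(g,px(cam,pose,poly,z,o),255)
            gs.append(g)
        m[(gs[0]>0)&(gs[1]>0)]=0
        if name=="peeler_tray": solid(R(34.5,54.5,26),3,14,255)
    return cv2.resize(m,(w,h),interpolation=cv2.INTER_AREA)/255.
def fit(cam,name,uv,r=34,z=5,yaws=np.arange(0,360,20)):
    K,E=cam["camera_matrix"],cam["extrinsics"]
    d=E[:3,:3].T@np.linalg.solve(K,[*uv,1]); o3=-E[:3,:3].T@E[:3,3]
    c=o3+d*(z/1e3-o3[2])/d[2]
    o=np.round(uv).astype(int)-r; w=h=2*r
    I=cam["frame"][o[1]:o[1]+h,o[0]:o[0]+w,0].astype(float)
    def cost(p):
        m=render(cam,name,p,o,w,h).ravel()
        A=np.c_[m,np.ones_like(m)]; k=np.linalg.lstsq(A,I.ravel(),rcond=None)[0]
        return np.mean((A@k-I.ravel())**2)/I.var()+(1 if k[0]<0 else 0)
    best=[]
    for a in np.radians(yaws):
        for q in (0,.015):
            p=[c[0]-q*np.cos(a),c[1]-q*np.sin(a),a]; best.append((cost(p),p))
    best.sort(key=lambda b:b[0]); out=None
    for _,p in best[:4]:
        s=minimize(cost,p,method="Nelder-Mead",options=dict(initial_simplex=np.array([p,p,p,p])+np.r_[np.zeros((1,3)),np.diag([.01,.01,.15])],xatol=1e-4,fatol=1e-6))
        if out is None or s.fun<out.fun: out=s
    x=out.x; x[2]=(x[2]+np.pi)%(2*np.pi)-np.pi
    return x,out.fun
E
python3 - <<'E'
from workcell import *
from fit import *
import json
g={"top":{"pizza_wheel":(225,139),"scraper":(226,202),"peeler":(171,201),"opener":(118,199),"pizza_tray":(283,138),"scraper_tray":(281,202),"peeler_tray":(172,134),"opener_tray":(389,198)}}
ct,cs=capture("top"),capture("side"); res={}
for n,uv in g["top"].items():
    p,f=fit(ct,n,np.array(uv,float),r=28 if n in UT else 34)
    uv2=px(cs,p,np.array([[4.,0]]),5,0)[0]
    q,f2=fit(cs,n,uv2,r=45 if n in TR else 28,yaws=np.degrees(p[2])+np.array([-8,0,8])) if n!="opener_tray" else fit(cs,n,uv2,r=60,yaws=np.degrees(p[2])+np.array([-8,0,8]))
    print(n,np.round(p,4),round(f,3),"side",np.round(q,4),round(f2,3),"r",round(float(np.hypot(*p[:2])),3))
    res[n]=p.tolist()
json.dump(res,open("poses.json","w"))
q0=read_joint_pos()
for u,t in [("pizza_wheel","pizza_tray"),("scraper","scraper_tray"),("peeler","peeler_tray"),("opener","opener_tray")]:
    for fl in (0,np.pi):
        js=[]
        for n in (u,t):
            x,y,a=res[n]; a+=fl
            j=solve_ik([x,y,.1],[np.cos(a/2),np.sin(a/2),0,0]); js.append(None if j is None else np.round(j,2).tolist())
        print(u,fl,js)
print(read_time())
E
```

```text
pizza_wheel [0.6297 0.0861 0.3881] 0.068 side [0.6323 0.0871 0.3818] 0.746 r 0.636
scraper [ 0.4302  0.0901 -0.0232] 0.042 side [ 0.4314  0.0901 -0.0249] 0.635 r 0.44
peeler [0.4329 0.2504 0.3881] 0.092 side [0.4343 0.2523 0.403 ] 0.78 r 0.5
opener [0.4452 0.4206 0.3474] 0.182 side [0.4468 0.4221 0.3583] 0.79 r 0.612
pizza_tray [ 0.6398 -0.0924  0.1408] 0.036 side [ 0.6414 -0.0892  0.15  ] 0.65 r 0.646
scraper_tray [ 0.4324 -0.0821 -0.0673] 0.024 side [ 0.4331 -0.0801 -0.0631] 0.509 r 0.44
peeler_tray [0.6508 0.2585 0.0902] 0.033 side [0.6526 0.2631 0.0959] 0.625 r 0.7Traceback (most recent call last):
  File "<stdin>", line 9, in <module>
  File "fit.py", line 47, in fit
    p=[c[0]-q*np.cos(a),c[1]-q*np.sin(a),a]; best.append((cost(p),p))
                                                          ~~~~^^^
  File "fit.py", line 42, in cost
    A=np.c_[m,np.ones_like(m)]; k=np.linalg.lstsq(A,I.ravel(),rcond=None)[0]
                                  ~~~~~~~~~~~~~~~^^^^^^^^^^^^^^^^^^^^^^^^
    raise LinAlgError('Incompatible dimensions')
numpy.linalg.LinAlgError: Incompatible dimensions
```

```bash
python3 - <<'E'
from workcell import *
from fit import *
import json
g={"pizza_wheel":(225,139),"scraper":(226,202),"peeler":(171,201),"opener":(118,199),"pizza_tray":(283,138),"scraper_tray":(281,202),"peeler_tray":(172,134),"opener_tray":(389,198)}
ct=capture("top"); res={}
for n,uv in g.items():
    p,f=fit(ct,n,np.array(uv,float),r=28 if n in UT else 34); res[n]=p.tolist()
print(np.round(p,4),f)
json.dump(res,open("poses.json","w"))
for u,t in [("pizza_wheel","pizza_tray"),("scraper","scraper_tray"),("peeler","peeler_tray"),("opener","opener_tray")]:
    for fl in (0,np.pi):
        js=[]
        for n in (u,t):
            x,y,a=res[n]; a+=fl
            j=solve_ik([x,y,.1],[np.cos(a/2),np.sin(a/2),0,0]); js.append(None if j is None else np.round(j,2).tolist())
        print(u,fl,js)
print(read_time())
E
```

```text
[ 0.4486 -0.4177  0.0591] 0.05452854175270426
pizza_wheel 0 [[0.39, 0.53, -0.14, 0.0, -0.9, 1.57], [0.11, 0.54, -0.11, 0.0, -0.91, 1.61]]
pizza_wheel 3.141592653589793 [[0.39, 0.53, -0.14, 0.0, -0.9, -1.57], [0.11, 0.54, -0.11, 0.0, -0.91, -1.54]]
scraper 0 [[0.58, 0.24, -0.62, 0.0, -0.7, 0.97], [0.18, 0.25, -0.62, 0.0, -0.7, 1.32]]
scraper 3.141592653589793 [[0.58, 0.24, -0.62, -0.0, -0.7, -2.17], [0.18, 0.25, -0.62, 0.0, -0.7, -1.82]]
peeler 0 [[0.85, 0.33, -0.48, 0.0, -0.75, 1.11], [0.61, 0.62, 0.04, 0.0, -0.99, 1.05]]
peeler 3.141592653589793 [[0.85, 0.33, -0.48, 0.0, -0.75, -2.03], [0.61, 0.62, 0.04, 0.0, -0.99, -2.09]]
opener 0 [[1.02, 0.49, -0.2, 0.0, -0.87, 0.9], [-0.49, 0.5, -0.2, 0.0, -0.87, 2.12]]
opener 3.141592653589793 [[1.02, 0.49, -0.2, 0.0, -0.87, -2.24], [-0.49, 0.5, -0.2, 0.0, -0.87, -1.03]]
1.25
```

```bash
cat > pp.py <<'E'
from workcell import *
import json,numpy as np
P=json.load(open("poses.json"))
Q=lambda a:[np.cos(a/2),np.sin(a/2),0,0]
def pick_place(u,t,zt=.014,zc=.09):
    x,y,a=P[u]; X,Y,A=P[t]
    grip(.05); goto([x,y,zc],Q(a)); hit=movel([x,y,zt],Q(a),until_force=15)
    grip(0,50); print(u,"hit",hit,"open",round(read_opening(),4),"F",round(read_grasp_force(),1),"z",round(read_tool_pos()[2],4))
    movel([x,y,zc],speed=.12); print("lift",round(read_opening(),4),round(read_grasp_force(),1))
    goto([X,Y,zc],Q(A)); movel([X,Y,.04],Q(A))
    hit=movel([X,Y,zt+.0035],Q(A),speed=.06,until_force=12)
    print("down",hit,np.round(read_tool_pos(),4),np.round(read_contact_force(),1))
    grip(.045); movel([X,Y,zc],Q(A),speed=.15); print("t",read_time())
E
python3 -c "
from pp import *
pick_place('scraper','scraper_tray')
import cv2
c=capture('side'); cv2.imwrite('pics/s1.png',cv2.resize(cv2.cvtColor(c['frame'],cv2.COLOR_RGB2BGR)[130:290,160:400],(720,480)))"
```

```text
scraper hit False open 0.0167 F 49.9 z 0.0151
lift 0.0164 49.0
down True [ 0.4327 -0.0819  0.0181] [-1.4  0.2  5.8]
t 8.3167
```

View pics/s1.png

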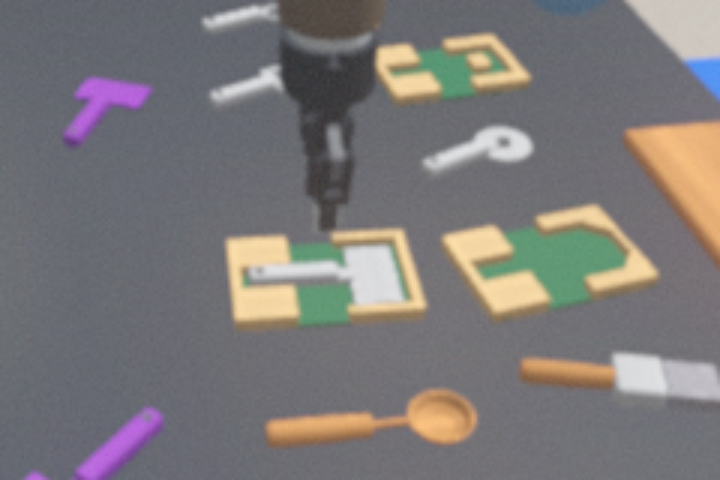

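The scraper sits inside its recess, with the blade at about (375,275) in this crop and the handle in the slot. Now the other three.

```bash
python3 -c "
from pp import *
for u,t in [('pizza_wheel','pizza_tray'),('peeler','peeler_tray'),('opener','opener_tray')]: pick_place(u,t)
goto_joints([1.571,0.385,0.008,0,-1.194,-0.259])
import cv2
c=capture('side'); cv2.imwrite('pics/s2.png',cv2.resize(cv2.cvtColor(c['frame'],cv2.COLOR_RGB2BGR)[130:370,180:420],(600,600),interpolation=cv2.INTER_CUBIC))
c=capture('top'); cv2.imwrite('pics/t2.png',cv2.resize(cv2.cvtColor(c['frame'],cv2.COLOR_RGB2BGR)[95:245,140:420],(800,429),interpolation=cv2.INTER_CUBIC))
from fit import *
for u,t in [('scraper','scraper_tray'),('pizza_wheel','pizza_tray'),('peeler','peeler_tray'),('opener','opener_tray')]:
    cc=dict(c); f=c['frame'].astype(int); 
    cc['frame']=np.clip(np.where((f[...,:1]-f[...,2:]>40),40,f),0,255)  # drop wood
    p=np.array(P[t]); r,cost=fit(cc,u,px(c,p,np.array([[4.,0]]),5,0)[0],r=26,yaws=np.degrees(p[2])+np.array([-10,0,10]))
    print(u,np.round(r-p,4),round(cost,3))
"
```

```text
pizza_wheel hit False open 0.0166 F 52.4 z 0.0155
lift 0.0161 51.5
down True [ 0.6399 -0.0924  0.0186] [-1.4  0.6  5.6]
t 14.1
peeler hit False open 0.0164 F 51.5 z 0.0152
lift 0.0164 50.5
down True [0.6509 0.2586 0.018 ] [-0.6  0.8  3.7]
t 20.4417
opener hit False open 0.0163 F 51.5 z 0.0155
lift 0.0168 50.7
down True [ 0.4487 -0.418   0.0184] [-0.3 -1.1  4.8]
t 28.375
scraper [ 0.0007  0.0017 -0.0086] 0.136
pizza_wheel [-0.0001  0.0009 -0.0063] 0.211
peeler [ 0.0008  0.0026 -0.0119] 0.294
opener [-0.0012  0.0004  0.0166] 0.329
```

View pics/s2.png

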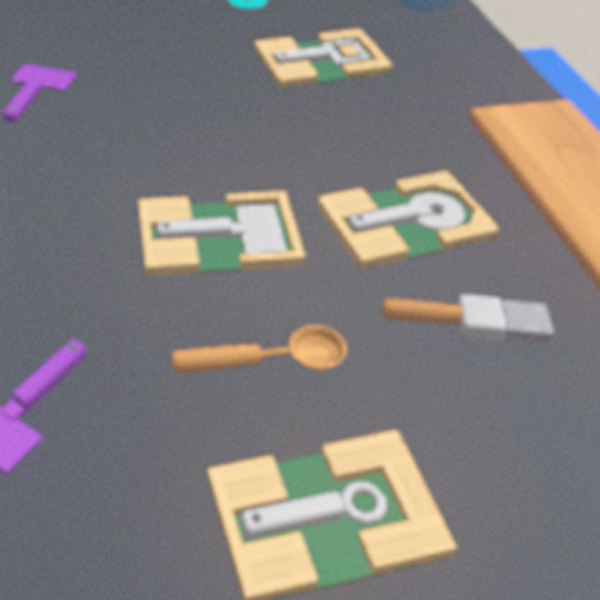

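View pics/t2.png

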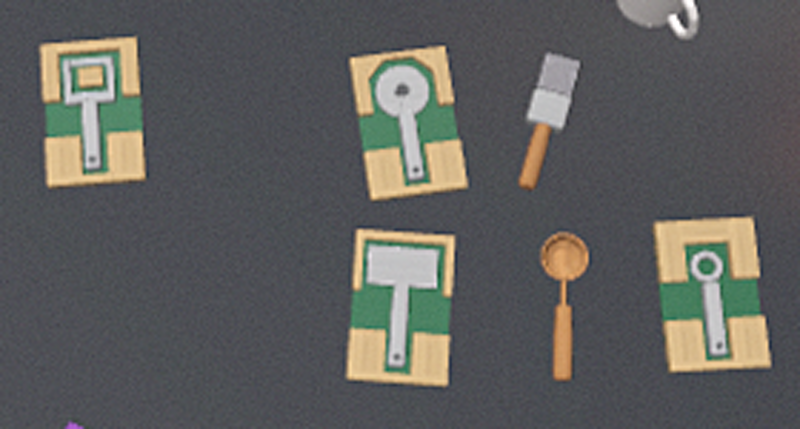

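All four are in their recesses. The peeler's window is round the island at (90,75) in the top crop, and the fits agree with the trays to within 3 mm. Spoon (563,300) and brush (550,120) appear not to have moved.

```bash
python3 -c "
from workcell import *
print(hand_in(),read_time())"
```

```text
the job is handed in; nothing more can be done
the job is handed in; nothing more can be done
```

All four steel utensils are in their own trays, within about 3 mm and 0.02 rad by the final camera check and flat as far as the pictures show. The spoon and brush were left alone, and I handed the job in at roughly 30 s of the 93 s; the hand-in gave no verdict.

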